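# Gauge a radio's battery slot and hold the loupe over it

## Robot

A 6-joint arm with a two-finger parallel gripper is mounted at the origin on the work surface. World frame = base frame: x ahead of the robot, y to its left, z up, the work surface at z = 0. Lengths are in m, angles in rad, forces in N, time in s.
With the tool pointing down it reaches from about 0.4 to 0.825 m from the base axis. Payload 7 kg.
Tool frame: the origin (TCP) lies at the very end of the fingers, on their centre line; the grasp point (between the pads) lies 19 mm behind it; x points along the fingers, y is the direction in which the jaws open and shut, and the axes are right-handed (so a half turn about x gives the same grasp; the last joint's range is limited). The gripper opens to 88 mm and grips with 3 to 60 N. Pads are 19 mm wide; open, the fingers measure 130 mm over their backs; the gripper's body (78 mm by 193 mm) begins 47 mm behind the grasp point.
Start: joints at [1.634, 0.359, 0.012, 0, -1.224, -0.288], TCP at [0.15, 0.658, 0.227] pointing down, gripper open.
Joint ranges: [-3.07, 3.07], [-1.43, 2.12], [-1.02, 1.25], [-3.03, 1.67], [-3.05, -0], [-3.03, 3.03]. Speed limits (rad/s): [2.39, 2.39, 3.01, 3.14, 3.14, 3.14].

## Interface

Orientations are given as [roll, pitch, yaw] about the fixed x, y, z axes, in that order (R = Rz(yaw) Ry(pitch) Rx(roll)).
In Python, from station import arm gives the robot as it stands.
- The arm moves only by the shell command python3 -m inch 'ROWS' [OPENING] [FORCE]. ROWS is text: rows parted by semicolons, each of 6 numbers parted by spaces: the shift along the world's x, y, z in units of 30 mm (1.0 is 30 mm), then the turn, a rotation vector about the world's x, y, z in units of 5 degrees (1.0 is 5 degrees). In form: dx dy dz wx wy wz; .... A call has 1 to 12 rows; each row shifts and turns the commanded pose from where the row before left it; what a row does not reach is not made up. A row lasts 1/8 s, in which the tool goes at most 62.5 mm and 10.7 degrees, less where a joint would pass 70% of its speed; a pose out of reach is approached as far as the arm can. A call is refused whole if a number of a shift passes 1 or a number of a turn 1, either way. A call with a gripper value outside its range is refused whole. OPENING is the opening, from 0 (shut) to 1 (fully open), set as the call begins (- or left out, the last holds). The fingers move at their own pace and stop on an object; FORCE is the grip in N (left out, the last holds). Time passes only in rows, so rows that do not move let the fingers close. It gives the time, the measured TCP pose, the force and the opening at its end, in the units of the state.
- arm.get_state(): the state, without advancing time (a new reading comes with each control period).
- arm.grab_frame(name): name is "scene" or "top" or "wrist"; returns a dict with "frame" (480x640x3 uint8, red, green, blue), "range_z" (480x640 float32, m along the optical axis (not along the pixel's ray), 0 where there is no reading), "mtx" (3x3 intrinsics, pixels), "pose" (4x4, takes a point from camera to world coordinates). Camera axes: x right, y up, looking along -z (the intrinsics and any distortion apply to the point x, -y, -z); pixel columns grow to the right and rows downward; lengths in m; the calibration is good to about 2 mm. A picture is of the moment at which its call begins.
- arm.job_done(): hands the job in, once; it reports no verdict.
Trained networks look in a picture, given as the dict that the camera call returned (one of the last four; its "shot" number tells which), for a name from the list of things; names that differ only in an ending like _2 or _b are one class to them, and where a whole thing is asked for, a point or a joint stands for the part that bears it (a point fixed in the world has none). Each returns a list of dicts, best first, with "confidence" (0 to 1); they miss things now and then, are a little off and sometimes report something else, mostly with a low value. They report only what shows in the picture. A call takes as long as a camera call. They do not tell look-alikes from the thing itself.
- arm.search_frame(picture, target): "extent" ([centre column, centre row, width, height] as shares, 0 to 1, of the picture: columns of its width, rows of its height, round what is visible of it).
- arm.masks_of(picture, target): "mask" (480x640 bool, what is visible of it) and "extent" ([centre column, centre row, width, height] as shares, 0 to 1, of the picture: columns of its width, rows of its height, round what is visible of it).
- arm.place_of(picture, target): "position" ([column, row] as shares, 0 to 1, of the picture: columns of its width, rows of its height: a listed point, or the origin of a listed thing).
The state is a dict: "t": time; "q": joint angles; "qd": joint speeds; "joint_efforts": joint torques, N m; "eef_pos": TCP position; "ee_rot": TCP orientation; "force": force on the tool from outside, world axes, zero at the start; "moment": the same for the moment, N m; "width": finger opening in m.
Only numpy, scipy, OpenCV 4.12 (cv2) and the standard library are available. Lean on these libraries where they do the work, as an engineer would, in place of code of your own. Each camera call takes 0.05 s, during which the arm holds its last target. There are 200 camera calls.

## Task

Check the battery slot of the radio chassis clamped in the inspection stand: lay the step gauge flat on the chassis, slide its tongue into the slot under the lip until both shoulders meet the lip, and leave it there. Then take the loupe by its handle and hold it level, the lens centred over the middle of the line where shoulders and lip meet and its rim at the height of the collar on the stand's column, which marks the focus; finish while still holding it there, steady and clear of the stand and gauge. Leave the collar and the other things on the bench where they are.

Things in the scene. Friction and masses are not known exactly. Their poses are not given: they have to be found in the camera images.
- stand: Inspection stand, fixed to the bench: grey base plate 240 x 150 x 14 mm, on it a handheld radio's chassis clamped face down between two low jaws (tops 36 mm above the bench), and an upright column. Origin: centre of the plate's underside, on the bench; z up; x runs along the chassis from its knob end (the robot's side, yaw within 0.35) to its slot end.
- bay (a point): Middle of the radio chassis's battery bay (battery removed): flat aluminium floor facing up, 40 mm above the bench, 56 mm wide, from stand x = -80 to 20 mm, with edges 2.5 mm high and 2 mm thick along both sides. The knob end (x = -92 to -80) rises 8 mm above the floor. Site at stand x = -30, y = 0 mm; axes as the stand's.
- slot_mouth (a point): Middle of the battery slot's mouth, on the bay floor at the face of the lip (stand x = 20, y = 0, z = 40 mm); axes as the stand's, x points into the slot. The black plastic lip crosses the chassis's whole 60 mm, 11 mm high over the floor, 22 mm long in x; the slot runs under its middle: 19 mm wide, 6 mm high, 20 mm deep, closed behind, bottom level with the bay floor.
- collar_mid (a point): Middle of the round aluminium collar (32 mm across, 14 mm high, with a thumbscrew) on the stand's steel column; the column is 14 mm thick, 182 mm high, at stand x = 95, y = 50 mm. The collar has been set to the loupe's focal height: its middle is 65 to 110 mm above the bay floor. Held by friction only. Axes as the stand's.
- gauge: Step gauge lying flat, 76 mm long: black handle block, x = -20 to 20 mm, 16 mm wide, 14 mm high; then a steel blade 3 mm thick, its underside level with the handle's: 26 mm wide from x = 20 to 40, then a tongue 14 mm wide from x = 40 to 56 mm. The step in width makes two shoulders. Origin: on the underside below the middle of the handle; x to the tongue, z up. 40 to 72 g, balances near x = 13 mm.
- gauge_tip (a point): End of the gauge's tongue, on its underside (gauge x = 56 mm); its corners taper over the last 2.5 mm. With the shoulders against the lip it is 16 mm inside the slot.
- gauge_shoulder (a point): Middle between the two shoulders of the gauge, on its underside (gauge x = 40 mm).
- loupe: Loupe (hand magnifier) lying flat: a glass lens in a round steel rim 72 mm across, 12 mm high, and a straight black handle 16 mm wide, 14 mm high, from x = -47 to -141 mm, joined by a steel neck 12 mm wide. Origin: centre of the rim's underside; z up; the handle points along -x (towards the robot, yaw within 0.5). 75 to 130 g; it balances about 36 mm from the lens centre.
- lens (a point): Centre of the lens, at half the height of the rim (6 mm above the loupe's underside).
- handheld: complete handheld radio standing on the bench, black, 36 x 58 mm and 118 mm tall, with a whip antenna up to 254 mm; a bystander. Origin: centre of its underside.
- battery: black battery pack lying flat, 95 x 56 x 18 mm; a bystander. Origin: centre of its underside.
- antenna_a: black whip antenna lying loose between the robot and the stand, about 170 mm long, 11 mm thick; a bystander. Origin: on the bench under its middle; x runs along it.
- antenna_b: a second whip antenna like it, lying beyond the task's things; a bystander.
- tape: black tape roll lying flat, 90 mm across, 24 mm high, open in the middle; a bystander. Origin: centre of its underside.
- driver: screwdriver lying on the bench, 180 mm long; a bystander. Origin on its underside.
Things that resemble listed ones, but are neither listed nor needed, are in the scene too. Leave any blue or purple look-alike of the gauge alone.

How it is judged:
By the outcome, as a careful person would: the job done as asked, in the order asked, and still so for the second after the job is handed in, while the arm keeps its last pose, push and grip.
It also fails if it takes over 64 s, if anything falls off the work surface, if the arm or the gripper's body presses on something with over 40 N, if the wrist force passes 120 N, or if a joint passes its speed limit or range.

## Working session

There is one attempt and no reset: what is moved stays moved. The work goes in short steps, Python scripts to look and compute and a shell command to move; the robot and the scene stay as the last step left them, time stands still between calls to the robot, and variables do not carry over. Pictures are saved under pics/ and viewed, about 8 in all and at most 12, crops included, and the job is handed in when it is done.

```bash
mkdir -p pics
cat > h.py <<'E'
import numpy as np, cv2
from station import arm
def ray(p,u,v):
    K=p["mtx"];d=np.array([(u-K[0,2])/K[0,0],-(v-K[1,2])/K[1,1],-1.0])
    P=p["pose"];return P[:3,3],P[:3,:3]@d
def at_z(p,u,v,z):
    o,d=ray(p,u,v);return o+d*(z-o[2])/d[2]
def cloud(p):
    K=p["mtx"];v,u=np.mgrid[0:480,0:640];z=p["range_z"]
    c=np.stack([(u-K[0,2])/K[0,0]*z,-(v-K[1,2])/K[1,1]*z,-z],-1)
    return c@p["pose"][:3,:3].T+p["pose"][:3,3]
def save(p,n,crop=None,s=1):
    im=p["frame"][:,:,::-1]
    if crop: a,b,c,d=crop; im=im[b:d,a:c]
    cv2.imwrite("pics/"+n,cv2.resize(im,None,fx=s,fy=s,interpolation=cv2.INTER_CUBIC))
E
python3 - <<'E'
from h import *
print({k:np.round(v,3) for k,v in arm.get_state().items()})
p=arm.grab_frame("top");save(p,"top.png");print([k for k in p], p["mtx"],p["pose"])
C=cloud(p)
for n in ["stand","slot_mouth","bay","collar_mid","gauge","gauge_tip","gauge_shoulder","loupe","lens","handheld","antenna_a","tape","battery","driver"]:
    for r in arm.place_of(p,n)[:3]:
        u,v=r["position"][0]*640,r["position"][1]*480
        print(n,round(r["confidence"],2),round(u),round(v),C[min(int(v),479),min(int(u),639)].round(3),at_z(p,u,v,0).round(3))
s=arm.grab_frame("scene");save(s,"scene.png")
E
```

```text
{'t': np.float64(0.0), 'q': array([ 1.634,  0.359,  0.011, -0.   , -1.224, -0.288]), 'qd': array([-0.   ,  0.001,  0.001, -0.001, -0.001, -0.001]), 'joint_efforts': array([-0.0000e+00, -5.8272e+01,  2.9305e+01,  6.9970e+00,  7.0000e-03,
       -0.0000e+00]), 'eef_pos': array([0.15 , 0.658, 0.226]), 'ee_rot': array([ 1.649,  1.569, -1.717]), 'force': array([0.048, 0.487, 0.711]), 'moment': array([ 0.018, -0.014, -0.007]), 'width': np.float64(0.088)}
['frame', 'range_z', 'mtx', 'pose', 'shot'] [[522.39242665   0.         321.64297162]
 [  0.         522.39242665 240.0436362 ]
 [  0.           0.           1.        ]] [[ 0.00540268  0.99131567 -0.13139277  0.37261091]
 [-0.99995144  0.00643865  0.00746097  0.00923399]
 [ 0.00824217  0.13134608  0.99130231  1.45843869]
 [ 0.          0.          0.          1.        ]]
stand 0.89 306 236 [0.575 0.042 0.037] [0.577 0.041 0.   ]
slot_mouth 0.63 304 230 [0.589 0.047 0.037] [0.593 0.048 0.   ]
slot_mouth 0.27 234 190 [ 0.712  0.249 -0.003] [0.709 0.248 0.   ]
bay 0.88 305 248 [0.539 0.044 0.038] [0.542 0.044 0.   ]
bay 0.66 234 215 [ 0.637
[... 751 characters left out ...]
34 221 [ 0.62   0.247 -0.006] [0.618 0.245 0.   ]
gauge_shoulder 0.56 249 273 [ 0.475  0.201 -0.002] [0.472 0.199 0.   ]
loupe 0.95 432 257 [ 0.519 -0.31   0.011] [ 0.519 -0.313  0.   ]
loupe 0.42 337 309 [ 0.376 -0.043 -0.002] [ 0.374 -0.044  0.   ]
lens 0.9 428 258 [ 0.517 -0.298  0.   ] [ 0.517 -0.3    0.   ]
handheld 0.7 118 288 [0.427 0.53  0.085] [0.428 0.561 0.   ]
antenna_a 0.48 423 187 [ 0.722 -0.291 -0.003] [ 0.72  -0.292  0.   ]
antenna_a 0.42 336 309 [ 0.376 -0.04   0.003] [ 0.374 -0.042  0.   ]
tape 0.56 235 193 [ 0.703  0.246 -0.003] [0.7   0.245 0.   ]
battery 0.91 179 194 [0.692 0.4   0.015] [0.695 0.404 0.   ]
driver 0.83 516 252 [ 0.539 -0.552 -0.006] [ 0.536 -0.551  0.   ]
```

Run:
```python
import cv2
im=cv2.imread("pics/top.png")[150:330,90:470]
cv2.imwrite("pics/topc.png",cv2.resize(im,(798,378),interpolation=cv2.INTER_CUBIC))
```

```text
(no output)
```

View pics/topc.png

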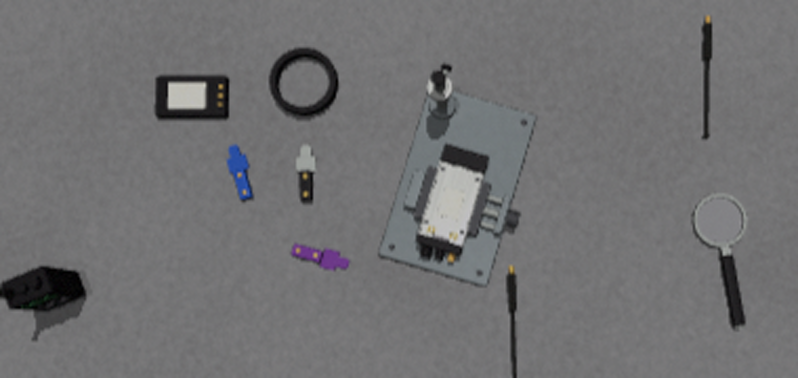

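View pics/scene.png

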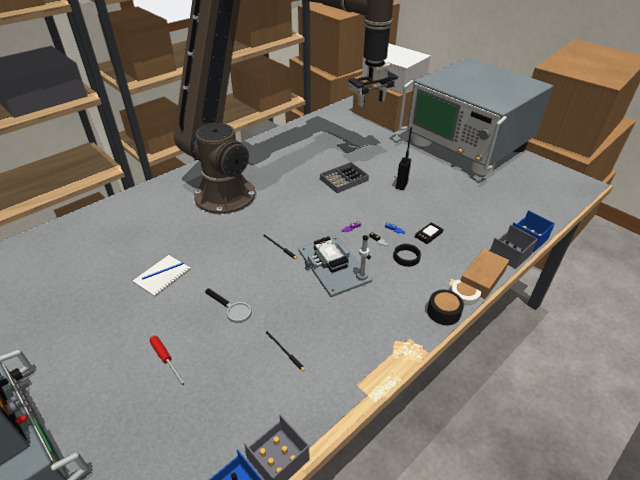

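The top view shows the scene with crop pixels converted to full-image pixels. There are three gauge candidates: black/steel at (236,233), blue at (204,232) and purple at (243,272). The black/steel one matches the description. The loupe is at (433,254) with its handle towards the robot, and the stand at (306,236) is turned slightly clockwise. The scene view agrees.

I'll move over the black gauge for a close look.

```bash
python3 -m inch '0.3 -1 0.2 0 0 0;0.3 -1 0.2 0 0 0;0.4 -1 0 0 0 0;0.6 -1 0 0 0 0;0.8 -1 0 0 0 0;1 -1 0 0 0 0;1 -1 0 0 0 0;1 -1 0 0 0 0;1 -1 0 0 0 0;1 -1 0 0 0 0;1 -1 0 0 0 0;1 -1 0 0 0 0' 
python3 -m inch '1 -1 -0.1 0 0 0;1 -0.8 -0.1 0 0 0;1 0 -0.1 0 0 0;0 0 0 0 0 0'
python3 - <<'E'
from h import *
from scipy.spatial.transform import Rotation as R
s=arm.get_state();print(s["t"],s["eef_pos"],R.from_euler("xyz",s["ee_rot"]).as_matrix().round(3))
p=arm.grab_frame("wrist");save(p,"w1.png");print(p["pose"].round(3))
C=cloud(p)
for n in ["gauge","gauge_tip","gauge_shoulder"]:
    for r in arm.place_of(p,n)[:3]:
        u,v=r["position"][0]*640,r["position"][1]*480
        print(n,round(r["confidence"],2),round(u),round(v),C[min(int(v),479),min(int(u),639)].round(4),at_z(p,u,v,0).round(4))
E
```

```text
t: 2.3
eef_pos: [0.4334, 0.297, 0.2389]
ee_rot: [-2.008, 1.57, 0.909]
force: [0.3, 1.0, 0.8]
width: 0.0876
t: 2.8
eef_pos: [0.5238, 0.2433, 0.2288]
ee_rot: [1.154, 1.57, -2.215]
force: [-0.1, -0.3, -0.6]
width: 0.0873
2.8 [0.52380168 0.24333271 0.22879521] [[-0.001 -0.225 -0.974]
 [-0.001 -0.974  0.225]
 [-1.     0.001  0.   ]]
[[-0.225  0.931  0.288  0.603]
 [-0.974 -0.215 -0.067  0.226]
 [-0.    -0.295  0.955  0.386]
 [ 0.     0.     0.     1.   ]]
gauge 0.96 303 150 [0.5711 0.2428 0.0122] [0.5697 0.2434 0.    ]
gauge 0.88 331 239 [0.4846 0.2359 0.0127] [0.4796 0.2361 0.    ]
gauge 0.68 219 166 [0.5753 0.32   0.0134] [0.5735 0.3232 0.    ]
gauge_tip 0.97 383 239 [0.4699 0.1864 0.0025] [0.4683 0.1862 0.    ]
gauge_tip 0.76 183 113 [ 6.267e-01  3.424e-01 -3.000e-04] [0.6261 0.3417 0.    ]
gauge_tip 0.69 288 92 [0.6233 0.2451 0.0031] [0.6228 0.2446 0.    ]
gauge_shoulder 0.94 192 131 [0.6097 0.3383 0.0035] [0.6093 0.3387 0.    ]
gauge_shoulder 0.85 294 107 [0.6097 0.2421 0.0031] [0.609  0.2424 0.    ]
gauge_shoulder 0.68 371 239 [0.4711 0.198  0.0014] [0.4702 0.1979 0.    ]
```

View pics/w1.png

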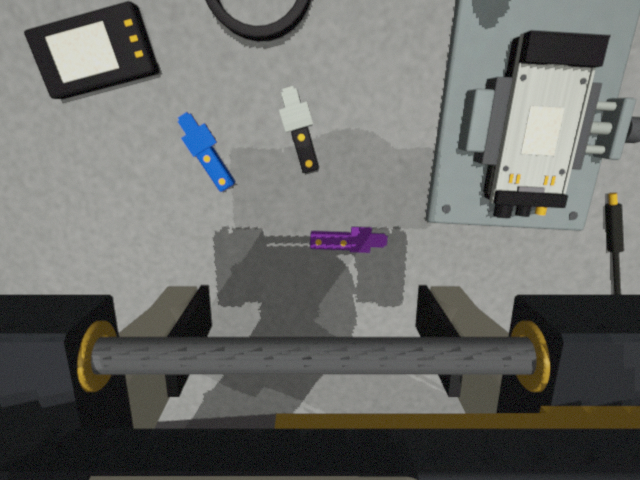

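The picture shows the black/steel gauge at (303,150) with its tongue at (288,92). Blue is at (205,155), purple at (345,240), and the stand is at upper right with the lip at (562,50). Next I'll measure gauge yaw and stand pose from this frame's geometry.

Run:
```python
from h import *
p=arm.grab_frame("wrist");C=cloud(p);f=p["frame"].astype(int)
# gauge: handle top (dark) & blade (bright) near
for r in arm.masks_of(p,"gauge")[:3]:
    m=r["mask"];q=C[m];c=f[m].mean(0)
    print("mask",round(r["confidence"],2),m.sum(),c.round(),q.mean(0).round(3))
    if abs(q.mean(0)[0]-0.58)<.03 and abs(q.mean(0)[1]-.243)<.03:
        g=f[m].mean(1)
        for nm,mm,z in(("dark",m&(f.sum(2)<240),.014),("bright",m&(f.min(2)>120),.003),("all",m,.008)):
            v,u=np.nonzero(mm);P=np.array([at_z(p,a,b,z)[:2] for a,b in zip(u,v)],np.float32)
            (cx,cy),wh,a=cv2.minAreaRect(P*1000);print(nm,len(P),cx,cy,wh,a,P.mean(0))
# stand
x,y,z=C[...,0],C[...,1],C[...,2]
reg=(x>.45)&(x<.70)&(y>-.1)&(y<.13)
for nm,mm,zz in(("lip",reg&(z>.046)&(z<.056)&(f.sum(2)<200)&(x>.56),.051),("floor",reg&(z>.034)&(z<.046)&(f.min(2)>120),.04),("plate",reg&(z>.008)&(z<.02),.014)):
    mm=cv2.morphologyEx(mm.astype(np.uint8),cv2.MORPH_OPEN,np.ones((3,3)))
    n,l,st,ce=cv2.connectedComponentsWithStats(mm);k=1+np.argmax(st[1:,4]);
    v,u=np.nonzero(l==k);P=np.array([at_z(p,a,b,zz)[:2] for a,b in zip(u,v)],np.float32)
    (cx,cy),wh,a=cv2.minAreaRect(P*1000);print(nm,len(P),cx,cy,wh,a,C[l==k][:,2].mean())
for n in ["slot_mouth","bay","stand"]:
    for r in arm.place_of(p,n)[:2]:
        u,v=r["position"][0]*640,r["position"][1]*480
        print(n,round(r["confidence"],2),round(u),round(v),at_z(p,u,v,0 if n=="stand" else .04).round(4))
```

```text
mask 0.91 1852 [ 48. 108. 183.] [0.591 0.329 0.009]
mask 0.66 1819 [136. 137. 126.] [0.591 0.242 0.009]
dark 652 570.89794921875 241.08348083496094 (38.98122787475586, 15.448588371276855) 2.9983036518096924 [0.5712968  0.24108058]
bright 1020 608.0445556640625 242.66734313964844 (39.30132293701172, 26.683073043823242) 0.5226351618766785 [0.6065949  0.24276057]
all 1819 588.8660888671875 242.55661010742188 (26.285097122192383, 76.95323181152344) 89.68260955810547 [0.59107244 0.2419093 ]
lip 2506 603.1260986328125 31.78063201904297 (60.53851318359375, 21.711774826049805) 73.85281372070312 0.04975936720244493
floor 8878 544.024658203125 45.95683288574219 (61.23815155029297, 100.25436401367188) 73.77716827392578 0.03929468121171083
plate 17697 552.3032836914062 46.48155975341797 (149.60916137695312, 192.62734985351562) 73.88424682617188 0.012883971841729704
slot_mouth 0.76 556 65 [0.5913 0.0339 0.04  ]
bay 0.85 544 128 [0.5445 0.0456 0.04  ]
stand 0.58 528 92 [0.5733 0.0369 0.    ]
```

```bash
python3 -m inch '0.68 -0.07 -0.6 0 0 1;1 0 -1 0 0 1;0 0 -1 0 0 1;0 0 -1 0 0 0;0 0 -1 0 0 0;0 0 -1 0 0 0;0 0 0 0 0 0;0 0 0 0 0 0' 0.45 30
python3 - <<'E'
from h import *
from scipy.spatial.transform import Rotation as R
s=arm.get_state();print(s["t"],s["eef_pos"],R.from_euler("xyz",s["ee_rot"]).as_matrix().round(3),s["width"])
p=arm.grab_frame("wrist");save(p,"w2.png",(120,60,520,360),1.5)
C=cloud(p)
for n in ["gauge","gauge_tip","gauge_shoulder"]:
    for r in arm.place_of(p,n)[:3]:
        u,v=r["position"][0]*640,r["position"][1]*480
        print(n,round(r["confidence"],2),round(u),round(v),at_z(p,u,v,0).round(4))
E
```

```text
t: 4.25
eef_pos: [0.5735, 0.2424, 0.0628]
ee_rot: [-2.78, 1.569, 0.399]
force: [1.2, -0.5, 0.5]
width: 0.0394
4.25 [0.57350024 0.24244452 0.0627811 ] [[ 0.001  0.038 -0.999]
 [ 0.001 -0.999 -0.038]
 [-1.    -0.    -0.001]] 0.039399229930236514
gauge 0.94 175 254 [0.5729 0.3223 0.    ]
gauge 0.88 318 264 [0.57   0.2405 0.    ]
gauge 0.77 318 395 [0.4808 0.2365 0.    ]
gauge_tip 0.82 314 167 [0.6255 0.2447 0.    ]
gauge_tip 0.73 132 156 [0.6275 0.3415 0.    ]
gauge_tip 0.67 399 415 [0.467  0.1832 0.    ]
gauge_shoulder 0.94 377 409 [ 0.4711  0.1977 -0.    ]
gauge_shoulder 0.91 143 189 [0.6098 0.3375 0.    ]
gauge_shoulder 0.9 317 191 [0.6122 0.2426 0.    ]
```

View pics/w2.png

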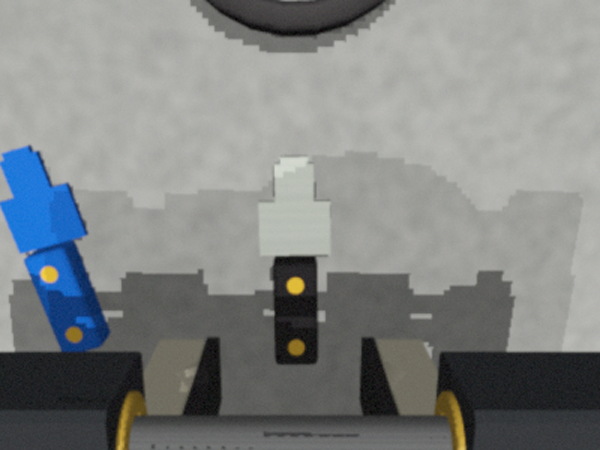

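The crop shows the black-handled gauge centred between the pads at (295,310), aligned with the tool and clear of the blue one. I'll descend and grip.

```bash
python3 -m inch '0 0 -1 0 0 0;0 0 -0.6 0 0 0;0 0 -0.29 0 0 0;0 0 0 0 0 0;0 0 0 0 0 0'
python3 -m inch '0 0 0 0 0 0;0 0 0 0 0 0;0 0 0 0 0 0;0 0 0 0 0 0;0 0 0 0 0 0' 0 30
```

```text
t: 5.08
eef_pos: [0.5734, 0.2422, 0.0055]
ee_rot: [-2.65, 1.57, 0.529]
force: [-0.7, 0.2, 0.1]
width: 0.0396
t: 5.7
eef_pos: [0.573, 0.2419, 0.0052]
ee_rot: [-2.748, 1.57, 0.431]
force: [-1.5, -0.9, 5.0]
width: 0.0154
```

```bash
python3 -m inch '0 0 1 0 0 0;0 0 1 0 0 0;-0.3 -0.36 1 0 0 -0.67;-0.3 -1 0.5 0 0 -1;-0.3 -1 0 0 0 -1;-0.3 -1 0 0 0 -1;-0.17 -1 0 0 0 0;0 -1 0 0 0 0;0 -1 0 0 0 0;0 0 0 0 0 0;0 0 0 0 0 0;0 0 0 0 0 0'
cat > m.py <<'E'
from h import *
import sys
from scipy.spatial.transform import Rotation as R
s=arm.get_state();M=R.from_euler("xyz",s["ee_rot"]).as_matrix()
print(s["t"],s["eef_pos"],"fwd yaw",np.degrees(np.arctan2(-M[1,2],-M[0,2])).round(2),"tool x",M[:,0].round(3),"w",s["width"])
p=arm.grab_frame("wrist");save(p,sys.argv[1])
zu=float(sys.argv[2])
for n,z in [("gauge",zu),("gauge_tip",zu),("gauge_shoulder",zu),("slot_mouth",.04)]:
    for r in arm.place_of(p,n)[:2]:
        u,v=r["position"][0]*640,r["position"][1]*480
        print(n,round(r["confidence"],2),round(u),round(v),at_z(p,u,v,z).round(4))
E
python3 m.py w3.png 0.105
```

```text
t: 7.2
eef_pos: [0.5319, 0.0516, 0.1098]
ee_rot: [-1.65, 1.571, 1.209]
force: [0.4, 1.1, 0.2]
width: 0.0157
7.2 [0.53186231 0.05164624 0.10979579] fwd yaw -16.2 tool x [ 0.  0. -1.] w 0.015664045033930245
gauge 0.88 313 306 [0.5311 0.0533 0.105 ]
gauge 0.82 98 361 [0.5315 0.1556 0.105 ]
gauge_tip 0.67 316 184 [0.5823 0.0368 0.105 ]
gauge_shoulder 0.89 314 217 [0.5695 0.0414 0.105 ]
slot_mouth 0.93 318 147 [0.5905 0.0332 0.04  ]
slot_mouth 0.18 311 308 [0.4986 0.064  0.04  ]
```

View pics/w3.png

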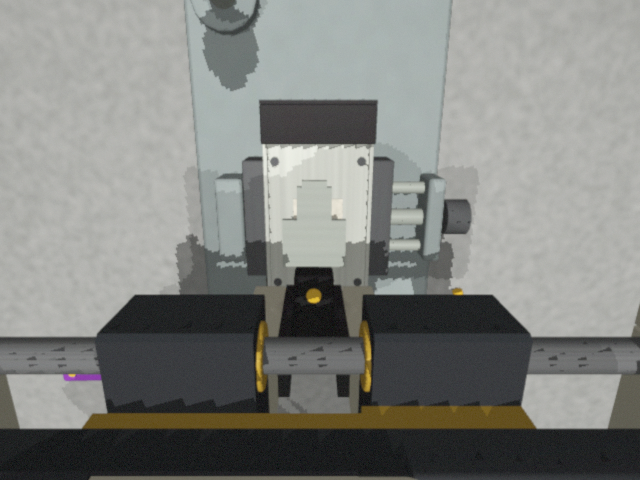

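The gauge is held straight, with its tongue at (314,190). The lip is centred at about (318,122) and the bay is clear. Next I'll compute the lateral error and yaw error from image edges.

Run:
```python
from h import *
p=arm.grab_frame("wrist");f=p["frame"].astype(int).sum(2);K=p["mtx"];print(K[0],p["pose"].round(4))
for r in (112,122,132,150,190,200,225,235,245,255): 
    print(r," ".join(f"{c}" for c in range(250,390) if abs(f[r,c+1]-f[r,c])>45))
y=-0.2819;ex=np.array([np.cos(y),np.sin(y)]);ey=np.array([-ex[1],ex[0]])
o=np.array([.592,.0338])
C=cloud(p);print("heights lip,floor,blade",C[122,318],C[160,290],C[230,310])
for nm,u,v,z in(("lipL",260,122,.051),("lipR",377,122,.051),("lipfaceL",270,144,.051),("lipfaceR",370,144,.051),("tongL",300,192,.1075),("tongR",329,192,.1075),("bladeL",284,235,.1075),("bladeR",346,235,.1075)):
    q=at_z(p,u,v,z)[:2]-o;print(nm,(q@ex*1000).round(1),(q@ey*1000).round(1))
```

```text
[409.03887786   0.         313.23588392] [[-2.790e-01  9.176e-01  2.832e-01  6.097e-01]
 [-9.603e-01 -2.664e-01 -8.310e-02  2.970e-02]
 [-9.000e-04 -2.951e-01  9.555e-01  2.671e-01]
 [ 0.000e+00  0.000e+00  0.000e+00  1.000e+00]]
112 258 259 375 376 377
122 258 259 375 376
132 258 259 260 374 375 376
150 261 262 265 266 368 369 372 373
190 262 263 266 365 367 370 371
200 262 263 264 268 296 331 367 370 371
225 263 264 265 269 365 366 369 370 389
235 263 264 265 268 269 364 366 368 369 388 389
245 264 265 281 282 344 345 368 369 385 387 388 389
255 264 265 266 285 286 343 368 387
heights lip,floor,blade [0.60324222 0.02928189 0.04980481] [0.58790183 0.04958462 0.04010682] [0.56511076 0.04422455 0.10723846]
lipL 12.1 28.3
lipR 12.1 -31.2
lipfaceL 1.1 23.6
lipfaceR 1.1 -28.1
tongL -13.0 6.4
tongR -13.0 -5.0
bladeL -30.8 13.2
bladeR -30.8 -12.2
```

```bash
python3 -m inch '-0.01 -0.05 -1 0 0 0;0 0 -0.7 0 0 0;0 0 -0.41 0 0 0;0 0 0 0 0 0;0 0 0 0 0 0'
python3 -m inch '0 0 -0.03 0 0 0;0 0 0 0 0 0;0 0 0 0 0 0'
python3 m.py w4.png 0.04
python3 - <<'E'
import cv2
im=cv2.imread("pics/w4.png")[80:380,170:470];cv2.imwrite("pics/w4c.png",cv2.resize(im,(600,600),interpolation=cv2.INTER_CUBIC))
E
```

```text
t: 8.12
eef_pos: [0.5319, 0.0498, 0.047]
ee_rot: [-2.564, 1.57, 0.295]
force: [0.1, -0.4, -0.4]
width: 0.0157
t: 8.5
eef_pos: [0.5315, 0.0496, 0.0459]
ee_rot: [-2.41, 1.57, 0.448]
force: [-0.0, 0.8, -0.8]
width: 0.0158
8.5 [0.53152781 0.04962521 0.04585906] fwd yaw -16.23 tool x [ 0.  0. -1.] w 0.015799020247676224
gauge 0.76 311 306 [0.5305 0.0519 0.04  ]
gauge 0.64 44 424 [0.5057 0.195  0.04  ]
gauge_tip 0.85 317 182 [0.5825 0.0344 0.04  ]
gauge_shoulder 0.9 314 214 [0.5701 0.039  0.04  ]
gauge_shoulder 0.84 107 421 [0.4986 0.1645 0.04  ]
slot_mouth 0.85 313 156 [0.5928 0.0328 0.04  ]
```

View pics/w4c.png

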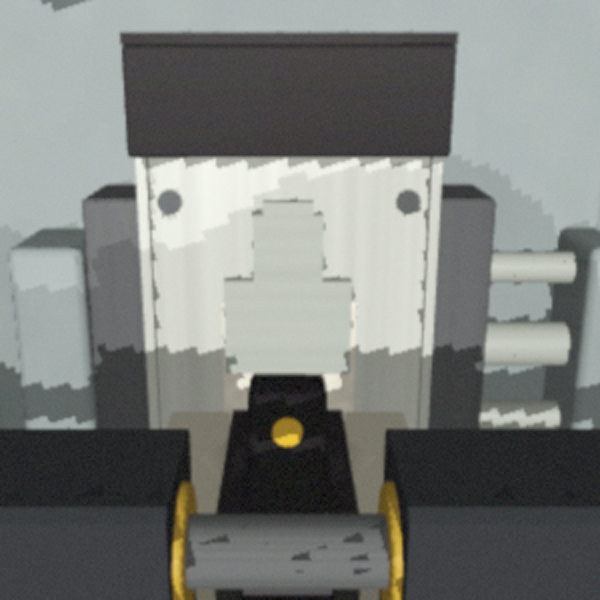

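The crop shows the tongue centred at 288, matching the bay edges (136–441, mid 288), and square to the lip. I'll settle it onto the floor and start sliding.

```bash
python3 -m inch '0 0 -0.03 0 0 0;0 0 0 0 0 0;0 0 0 0 0 0'
python3 -m inch '0.16 -0.046 0 0 0 0;0.16 -0.046 0 0 0 0;0.16 -0.046 0 0 0 0;0.13 -0.038 0 0 0 0;0 0 0 0 0 0;0 0 0 0 0 0'
```

```text
t: 9.12
eef_pos: [0.5315, 0.0496, 0.0448]
ee_rot: [-2.529, 1.571, 0.329]
force: [-0.9, -0.0, -0.2]
width: 0.0155
t: 9.88
eef_pos: [0.55, 0.0443, 0.0448]
ee_rot: [-2.645, 1.57, 0.213]
force: [0.2, -0.7, 0.8]
width: 0.0155
```

```bash
for i in 1; do python3 -m inch '0.05 -0.0145 0 0 0 0;0.05 -0.0145 0 0 0 0;0 0 0 0 0 0'; done
python3 -m inch '0.03 -0.009 0 0 0 0;0 0 0 0 0 0'
python3 -m inch '0.03 -0.009 0 0 0 0;0 0 0 0 0 0'
```

```text
t: 10.25
eef_pos: [0.5529, 0.0434, 0.0448]
ee_rot: [2.467, 1.571, -0.958]
force: [-0.6, -0.5, 2.0]
width: 0.0153
t: 10.5
eef_pos: [0.5537, 0.0431, 0.0448]
ee_rot: [2.971, 1.571, -0.454]
force: [-0.9, 0.4, 2.0]
width: 0.0156
t: 10.75
eef_pos: [0.5546, 0.0429, 0.0448]
ee_rot: [3.126, 1.571, -0.299]
force: [-1.4, 0.4, 1.7]
width: 0.0154
```

```bash
python3 -m inch '0.03 -0.009 0 0 0 0;0 0 0 0 0 0'
python3 -m inch '0.03 -0.009 0 0 0 0;0 0 0 0 0 0'
python3 m.py w5.png 0.04
python3 - <<'E'
import cv2
im=cv2.imread("pics/w5.png")[80:380,170:470];cv2.imwrite("pics/w5c.png",cv2.resize(im,(600,600),interpolation=cv2.INTER_CUBIC))
E
```

```text
t: 11.0
eef_pos: [0.5556, 0.0426, 0.0448]
ee_rot: [-3.035, 1.571, -0.177]
force: [-1.7, 0.1, 2.8]
width: 0.0157
t: 11.25
eef_pos: [0.5561, 0.0424, 0.0448]
ee_rot: [0.304, 1.57, -3.121]
force: [-2.5, 0.4, 4.3]
width: 0.0152
11.25 [0.55611135 0.04237183 0.04478224] fwd yaw -16.23 tool x [-0. -0. -1.] w 0.0151890559699854
gauge 0.85 311 305 [0.5558 0.0443 0.04  ]
gauge_shoulder 0.67 313 215 [0.5946 0.0325 0.04  ]
slot_mouth 0.83 315 220 [0.5923 0.0322 0.04  ]
```

View pics/w5c.png

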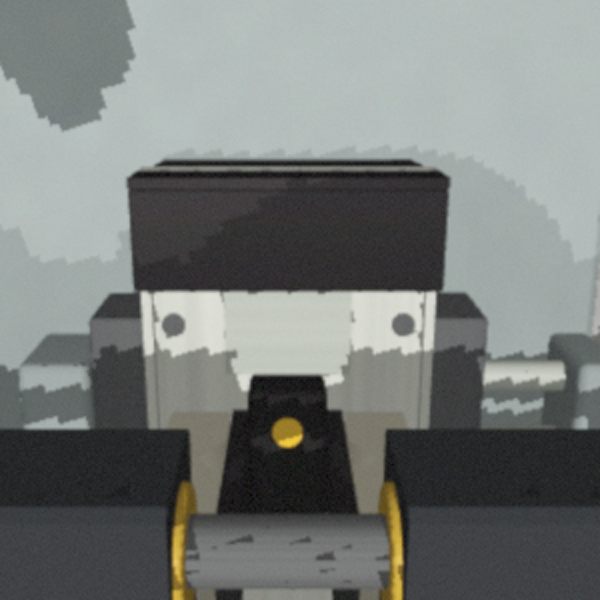

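The blade reaches the lip at crop row 291, with the tongue hidden under it and no skew. The reaction force is only beginning to rise, so I'll keep pushing until contact is firm.

```bash
for i in 1; do python3 -m inch '0.03 -0.009 0 0 0 0;0 0 0 0 0 0'; python3 -m inch '0.03 -0.009 0 0 0 0;0 0 0 0 0 0'; done
```

```text
t: 11.75
eef_pos: [0.5562, 0.0422, 0.0448]
ee_rot: [0.235, 1.569, 3.093]
force: [-7.9, 4.6, 9.0]
width: 0.0155
t: 12.0
eef_pos: [0.5563, 0.0421, 0.0447]
ee_rot: [0.229, 1.568, 3.087]
force: [-11.6, 6.5, 11.3]
width: 0.0155
```

```bash
python3 -m inch '0 0 0 0 0 0;0 0 0 0 0 0;0 0 0 0 0 0;0 0 0 0 0 0' 0.4 30
python3 -m inch '0 0 0.5 0 0 0;0 0 1 0 0 0;0 0 1 0 0 0;0 0 0.5 0 0 0;-1 0.29 0 0 0 0;-0.6 0.17 0 0 0 0;0 0 0 0 0 0;0 0 0 0 0 0'
python3 m.py w6.png 0.04
python3 - <<'E'
import cv2
im=cv2.imread("pics/w6.png")[60:310,200:450];cv2.imwrite("pics/w6c.png",cv2.resize(im,(600,600),interpolation=cv2.INTER_CUBIC))
E
```

```text
t: 12.5
eef_pos: [0.5583, 0.0417, 0.0446]
ee_rot: [3.025, 1.571, -0.401]
force: [0.6, 0.3, 0.5]
width: 0.0352
t: 13.5
eef_pos: [0.5107, 0.0558, 0.1349]
ee_rot: [-3.106, 1.57, -0.247]
force: [0.8, 0.3, -0.4]
width: 0.0351
13.5 [0.51066868 0.05580578 0.13486285] fwd yaw -16.19 tool x [ 0. -0. -1.] w 0.03512850192549978
gauge 0.67 314 172 [0.5535 0.0442 0.04  ]
gauge_shoulder 0.8 313 100 [0.5937 0.033  0.04  ]
slot_mouth 0.79 313 106 [0.5909 0.0337 0.04  ]
```

View pics/w6c.png

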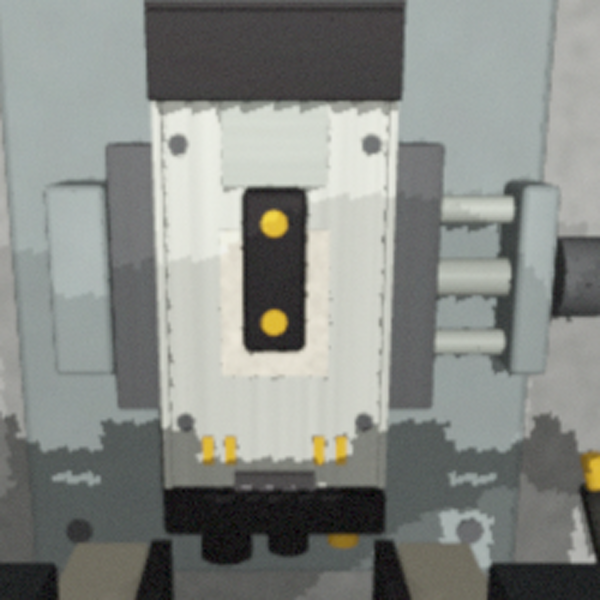

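The gauge lies flat and straight in the bay. It is released, and the whole 20 mm blade shows with no notch between shoulders and lip (crop row about 105). Next is the collar height: I'll rise and look down at the column.

```bash
python3 -m inch '0 0 1 0 0 0;0 0 1 0 0 0;0.6 0 1 0 0 0;1 0 1 0 0 0;0.7 0 0 0 0 0;0 0 0 0 0 0;0 0 0 0 0 0;0 0 0 0 0 0' 0.5
python3 - <<'E'
from h import *
print(arm.get_state()["eef_pos"])
for cam in("wrist","scene"):
    p=arm.grab_frame(cam);C=cloud(p);save(p,cam+"7.png")
    x,y,z=C[...,0],C[...,1],C[...,2]
    d=np.hypot(x-.678,y-.061)
    for lo,hi in((0,.012),(.009,.015),(.015,.022)):
        m=(d>=lo)&(d<hi)&(z>.05)&(z<.2)
        h,e=np.histogram(z[m],bins=np.arange(.05,.2,.005));print(cam,lo,[(round(float(a),3),int(b)) for a,b in zip(e,h) if b])
    m=(d<.03)&(z>.17)
    if m.any(): print("top centre",C[m].mean(0),m.sum())
    for n in("collar_mid",):
        for r in arm.place_of(p,n)[:2]:
            u,v=r["position"][0]*640,r["position"][1]*480
            print(n,round(r["confidence"],2),u,v,C[int(v),int(u)].round(4))
E
```

```text
t: 14.75
eef_pos: [0.5786, 0.0555, 0.2546]
ee_rot: [0.62, 1.57, -2.805]
force: [0.3, 0.3, 0.9]
width: 0.0439
[0.57858347 0.05552668 0.25458565]
wrist 0 [(0.125, 391), (0.13, 22), (0.135, 17), (0.14, 14), (0.145, 17), (0.15, 16), (0.155, 4), (0.17, 3), (0.175, 125), (0.18, 803)]
wrist 0.009 [(0.11, 1), (0.12, 2), (0.125, 685), (0.13, 3), (0.17, 3), (0.175, 30), (0.18, 75)]
wrist 0.015 [(0.11, 1), (0.115, 13), (0.12, 83), (0.125, 216)]
top centre [0.67858691 0.0591768  0.1808651 ] 931
collar_mid 0.71 265.98400000000004 85.776 [0.6757 0.0551 0.1802]
scene 0 [(0.05, 3), (0.055, 7), (0.06, 4), (0.065, 6), (0.07, 6), (0.075, 4), (0.08, 5), (0.085, 7), (0.09, 3), (0.095, 5), (0.1, 5), (0.105, 3), (0.115, 1), (0.12, 1), (0.125, 7), (0.13, 14), (0.135, 3), (0.14, 6), (0.145, 8), (0.15, 5), (0.155, 3), (0.16, 8), (0.165, 6), (0.17, 6), (0.175, 8), (0.18, 15), (0.185, 4)]
scene 0.009 [(0.05, 2), (0.055, 2), (0.06, 1), (0.065, 1), (0.07, 1), (0.075, 1), (0.08, 1), (0.09, 1), (0.095, 4), (0.1, 1), (0.105, 1), (0.115, 6), (0.12, 2), (0.125, 12), (0.13, 12), (0.135, 1), (0.14, 3), (0.145, 3), (0.155, 1), (0.16, 3), (0.165, 1), (0.17, 1), (0.175, 5), (0.18, 3), (0.185, 2)]
scene 0.015 [(0.075, 1), (0.115, 3), (0.12, 8), (0.125, 14), (0.13, 7)]
top centre [0.67981971 0.057606   0.17993502] 33
collar_mid 0.64 363.328 251.088 [0.6821 0.0499 0.1319]
collar_mid 0.59 281.984 349.58399999999995 [ 0.711  -0.302   0.0013]
```

View pics/wrist7.png

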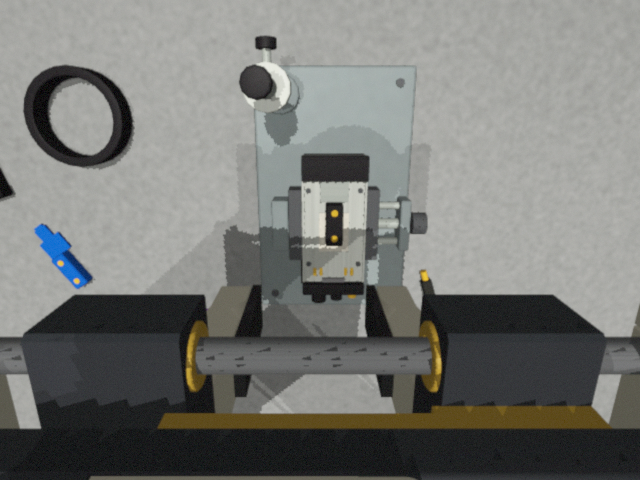

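The picture shows the gauge in place at (335,225) and the collar below the column top at (268,90), with its thumbscrew at (265,45). Next I'll take the precise collar height, then go to the loupe.

```bash
python3 - <<'E'
from h import *
p=arm.grab_frame("wrist");C=cloud(p);x,y,z=C[...,0],C[...,1],C[...,2]
d=np.hypot(x-.6786,y-.0595);m=(d>.009)&(d<.0145)&(z>.11)&(z<.14);print(np.percentile(z[m],[10,50,90]))
m=(d<.006)&(z>.17);print("coltop",np.median(z[m]));v,u=np.mgrid[:480,:640]
lip=(u>315)&(u<360)&(v>160)&(v<176);print("lip top",np.median(z[lip]),"gauge",np.median(z[228:236,332:338]))
b=(x>.62)&(x<.66)&(y<.0)&(y>-.02);print("plate",np.median(z[b]))
E
python3 -m inch '-0.3 -1 0 0 0 0;-0.3 -1 0 0 0 0;-0.3 -1 0 0 0 0;-0.4 -1 0 0 0 0;-0.4 -1 0 0 0 0;-0.4 -1 0 0 0 0;-0.4 -1 0 0 0 0;-0.4 -1 0 0 0 0;-0.4 -1 -0.3 0 0 0;-0.4 -1 -0.3 0 0 0;-0.3 -1 -0.5 0 0 0;-0.3 -1 -0.5 0 0 0'
python3 -m inch '0 -0.5 0 0 0 0;0 0 0 0 0 0;0 0 0 0 0 0'
python3 - <<'E'
from h import *
from scipy.spatial.transform import Rotation as R
s=arm.get_state();M=R.from_euler("xyz",s["ee_rot"]).as_matrix()
print(s["t"],s["eef_pos"],"fwd yaw",np.degrees(np.arctan2(-M[1,2],-M[0,2])).round(2))
p=arm.grab_frame("wrist");save(p,"w8.png");C=cloud(p)
for n,z in(("loupe",0),("lens",.006)):
    for r in arm.place_of(p,n)[:2]:
        u,v=r["position"][0]*640,r["position"][1]*480;print(n,round(r["confidence"],2),round(u),round(v),at_z(p,u,v,z).round(4))
f=p["frame"].astype(int).sum(2)
for r in arm.masks_of(p,"loupe")[:1]:
    m=r["mask"];v,u=np.nonzero(m);P=np.array([at_z(p,a,b,.012)[:2] for a,b in zip(u,v)],np.float32)
    h=m&(f<200);v,u=np.nonzero(h);H=np.array([at_z(p,a,b,.014)[:2] for a,b in zip(u,v)],np.float32)
    print(m.sum(),cv2.minAreaRect(P*1000),len(H),cv2.minAreaRect(H*1000))
    print("line",cv2.fitLine(H,cv2.DIST_HUBER,0,.001,.001).ravel())
E
```

```text
[0.12713277 0.12798714 0.12897947]
coltop 0.18108414040723908
lip top 0.050214122345346335 gauge 0.053302367514509064
plate 0.013049431577662862
t: 16.5
eef_pos: [0.4499, -0.3053, 0.2067]
ee_rot: [-3.14, 1.57, -0.281]
force: [0.3, 0.0, 0.6]
width: 0.0437
t: 16.88
eef_pos: [0.4507, -0.319, 0.2073]
ee_rot: [-3.072, 1.57, -0.213]
force: [0.3, 0.3, 0.6]
width: 0.0438
16.875 [ 0.45069813 -0.31901153  0.20734732] fwd yaw -16.22
loupe 0.86 280 122 [ 0.5272 -0.3099  0.    ]
lens 0.93 277 125 [ 0.5256 -0.3077  0.006 ]
8177 ((478.1209716796875, -330.0289001464844), (177.21661376953125, 71.38545227050781), 20.633712768554688) 1747 ((435.3971862792969, -325.983642578125), (92.48751068115234, 16.374452590942383), 8.919014930725098)
line [ 0.9876085   0.15693796  0.43647957 -0.32545492]
```

View pics/w8.png

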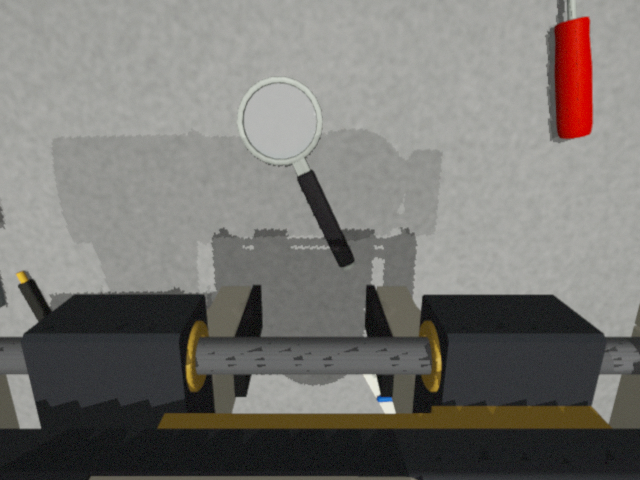

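The loupe rim is at (280,122) with its handle running to (345,262), and nothing else is near. Measured yaw is 8.95° and the lens is at about (0.528,-0.311). I'll turn and descend.

```bash
python3 -m inch '0.24 -0.04 -0.5 0 0 1;0.24 -0.04 -0.5 0 0 1;0 0 -1 0 0 1;0 0 -1 0 0 1;0 0 -1 0 0 1;0 0 -1 0 0 0.03;0 0 -0.24 0 0 0;0 0 0 0 0 0;0 0 0 0 0 0'
python3 - <<'E'
from h import *
from scipy.spatial.transform import Rotation as R
s=arm.get_state();M=R.from_euler("xyz",s["ee_rot"]).as_matrix()
print(s["t"],s["eef_pos"],"fwd yaw",np.degrees(np.arctan2(-M[1,2],-M[0,2])).round(2))
p=arm.grab_frame("wrist");save(p,"w9.png",(120,0,520,300),1.5);f=p["frame"].astype(int).sum(2)
for r in arm.place_of(p,"lens")[:1]:
    u,v=r["position"][0]*640,r["position"][1]*480;print(r["confidence"],u,v,at_z(p,u,v,.006).round(4))
m=arm.masks_of(p,"loupe")[0]["mask"]
print("rim cols",[ (r,np.nonzero(m[r])[0][[0,-1]].tolist()) for r in range(60,300,20) if m[r].any()])
E
```

```text
t: 18.2
eef_pos: [0.4655, -0.322, 0.0509]
ee_rot: [2.61, 1.569, -0.376]
force: [0.1, -0.2, 0.4]
width: 0.0436
18.2 [ 0.46551055 -0.32201858  0.05088689] fwd yaw 8.94
0.61 310.91200000000003 150.38400000000001 [ 0.5269 -0.3107  0.006 ]
rim cols [(80, [273, 351]), (100, [251, 372]), (120, [241, 382]), (140, [237, 386]), (160, [237, 385]), (180, [245, 379]), (200, [260, 363]), (220, [298, 325]), (240, [299, 324]), (260, [297, 327]), (280, [297, 326])]
```

View pics/w9.png

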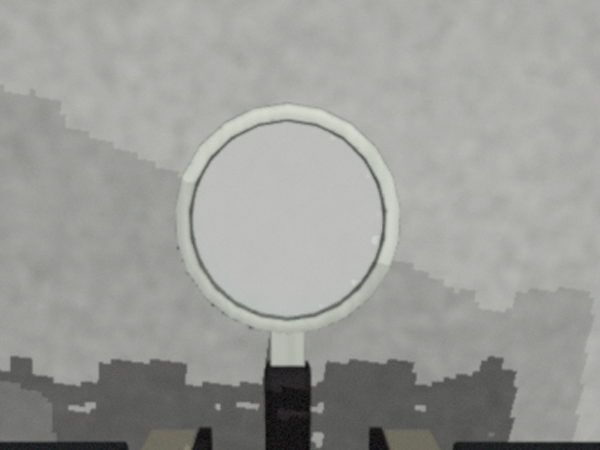

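The handle is centred between the pads at crop column 288 and the rim is straight ahead at (288,218). I'll descend, grip and lift.

```bash
python3 -m inch '0 0 -0.8 0 0 0;0 0 -0.5 0 0 0;0 0 -0.28 0 0 0;0 0 0 0 0 0;0 0 0 0 0 0'
python3 -m inch '0 0 0 0 0 0;0 0 0 0 0 0;0 0 0 0 0 0;0 0 0 0 0 0;0 0 0 0 0 0' 0 45
python3 -m inch '0 0 0.3 0 0 0;0 0 0.7 0 0 0;0 0 1 0 0 0;0 0 1 0 0 0;0 0 1 0 0 0;0 0 1 0 0 0;0 0 0.6 0 0 0;0 0 0 0 0 0;0 0 0 0 0 0'
python3 - <<'E'
from h import *
s=arm.get_state();p=arm.grab_frame("wrist");C=cloud(p);print(s["eef_pos"],s["width"])
for r in arm.place_of(p,"lens")[:1]:
    u,v=r["position"][0]*640,r["position"][1]*480;print(r["confidence"],u,v,at_z(p,u,v,s["eef_pos"][2]+.003).round(4))
m=arm.masks_of(p,"loupe")[0]["mask"];q=C[m&(p["frame"].astype(int).min(2)>150)]
A=np.c_[q[:,:2]-q[:,:2].mean(0),np.ones(len(q))];print("rim plane",np.linalg.lstsq(A,q[:,2],rcond=None)[0],np.percentile(q[:,2],[10,50,90]),len(q))
E
```

```text
t: 18.98
eef_pos: [0.465, -0.3219, 0.0026]
ee_rot: [2.525, 1.57, -0.46]
force: [0.6, -0.3, 0.1]
width: 0.0435
t: 19.6
eef_pos: [0.4647, -0.3218, 0.0023]
ee_rot: [2.479, 1.571, -0.507]
force: [-0.3, 0.5, 1.7]
width: 0.0156
t: 20.72
eef_pos: [0.464, -0.3215, 0.1695]
ee_rot: [-0.841, 1.57, 2.456]
force: [0.6, 0.6, -2.1]
width: 0.0155
[ 0.46404067 -0.3214771   0.16951914] 0.015450122395778733
0.82 310.976 158.4 [ 0.5269 -0.3103  0.1725]
rim plane [0.02278566 0.00404321 0.17614846] [0.17334237 0.17531724 0.17825654] 29223
```

```bash
python3 -m inch '0.1 0.6 0 0 0 0;0.2 1 0 0 0 0;0.2 1 0 0 0 0;0.2 1 0 0 0 0;0.2 1 0 0 0 0;0.2 1 0 0 0 0;0.2 1 0 0 0 0;0.2 1 0 0 0 0;0.2 1 0 0 0 0;0.2 1 0 0 0 0;0.17 1 0 0 0 0;0.1 0.6 0 0 0 0'
python3 -m inch '0 0.24 0 0 0 0;0 0 -0.6 0 0 0;0 0 -0.6 0 0 0;0 0 -0.4 0 0 0;0 0 0 0 0 0;0 0 0 0 0 0;0 0 0 0 0 0;0 0 0 0 0 0'
cat > e.py <<'E'
from h import *
from scipy.spatial.transform import Rotation as R
import sys
s=arm.get_state();p=arm.grab_frame("wrist");C=cloud(p);M=R.from_euler("xyz",s["ee_rot"]).as_matrix()
print(s["t"],s["eef_pos"],s["width"],M[:,0].round(4),"qd",np.abs(s["qd"]).max())
zt=s["eef_pos"][2]+.0037
for n in ("lens","slot_mouth"):
  for r in arm.place_of(p,n)[:1]:
    u,v=r["position"][0]*640,r["position"][1]*480;print(n,r["confidence"],u,v,at_z(p,u,v,zt if n=="lens" else .04).round(4))
m=arm.masks_of(p,"loupe")[0]["mask"].astype(np.uint8)
m=cv2.morphologyEx(m,cv2.MORPH_CLOSE,np.ones((25,25)));m[225:]=0  # rim only rows
v,u=np.nonzero(cv2.morphologyEx(m,cv2.MORPH_GRADIENT,np.ones((3,3)))[:215]);
q=np.array([at_z(p,a,b,zt+.006)[:2] for a,b in zip(u,v)])
A=np.c_[2*q,np.ones(len(q))];w=np.linalg.lstsq(A,(q**2).sum(1),rcond=None)[0];rad=np.sqrt(w[2]+w[0]**2+w[1]**2)
print("circle",w[:2],rad)
d=np.hypot(C[...,0]-w[0],C[...,1]-w[1]);ring=(d>.0315)&(d<.0345)&(np.abs(C[...,2]-zt)<.03)
q=C[ring];A=np.c_[q[:,:2]-w[:2],np.ones(len(q))];k=np.linalg.lstsq(A,q[:,2],rcond=None)[0]
r=q[:,2]-A@k;g=np.abs(r)<.003;k=np.linalg.lstsq(A[g],q[g,2],rcond=None)[0];print("rim top plane",k,len(q),g.sum())
save(p,sys.argv[1])
E
python3 e.py w10.png
```

```text
t: 22.38
eef_pos: [0.5295, 0.016, 0.1699]
ee_rot: [0.019, 1.57, -2.965]
force: [0.2, 0.6, -0.4]
width: 0.0153
t: 23.38
eef_pos: [0.5299, 0.0215, 0.1226]
ee_rot: [-2.95, 1.57, 0.347]
force: [0.3, -0.3, -1.0]
width: 0.0158
23.375 [0.52989478 0.02147265 0.12263488] 0.015808201291325194 [ 8.e-04  3.e-04 -1.e+00] qd 0.0032106922426052755
lens 0.77 312.896 156.384 [0.5937 0.0321 0.1263]
circle [0.59367816 0.03204346] 0.034950228572925776
rim top plane [-0.0007557   0.00151935  0.13135684] 5045 5026
```

```bash
python3 -m inch '-0.05 0.02 -0.15 0 0 0;0 0 0 0 0 0;0 0 0 0 0 0;0 0 0 0 0 0;0 0 0 0 0 0;0 0 0 0 0 0'
python3 e.py w11.png
python3 - <<'E'
from h import *
s=arm.grab_frame("scene");save(s,"s11.png",(280,200,420,320),5)
a=cv2.imread("pics/s11.png");b=cv2.imread("pics/w11.png")[40:360,120:520];b=cv2.resize(b,(400,320))
o=np.zeros((600,800,3),np.uint8);o[:320,:400]=b;a=cv2.resize(a,(400,343));o[:343,400:]=a;cv2.imwrite("pics/fin.png",o[:343])
E
```

```text
t: 24.32
eef_pos: [0.5282, 0.022, 0.1177]
ee_rot: [-2.8, 1.571, 0.498]
force: [0.5, -0.1, -0.6]
width: 0.0154
24.325 [0.52820687 0.02203368 0.11768847] 0.015425571928792783 [ 1.e-04  0.e+00 -1.e+00] qd 0.0013711740535645692
lens 0.94 313.408 158.976 [0.5911 0.0323 0.1214]
slot_mouth 0.34 316.8 154.99200000000002 [0.5844 0.0294 0.04  ]
circle [0.59184506 0.0324366 ] 0.035131177282024
rim top plane [-0.00243627  0.00152056  0.12638344] 4984 4981
```

View pics/fin.png

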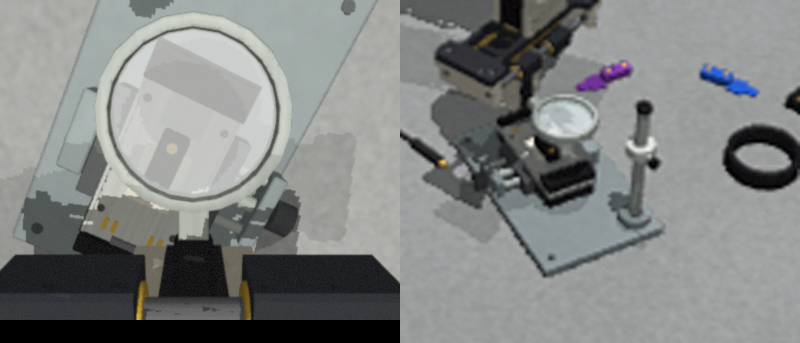

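The wrist view (left) shows the lip and gauge through the lens, with the gauge undisturbed. The scene view (right) shows the rim level, clear of the column, and at collar height. I'm handing in.

```bash
python3 -c "
from station import arm
print(arm.job_done())"
```

```text
the job is handed in; nothing more can be done
None
```

I laid the black/steel gauge flat in the bay, slid its tongue into the slot until it stopped firmly, and released it. I then gripped the loupe by its handle and held it over the slot mouth. I handed in at about 24 s, well under the 64 s limit. The blue and purple look-alikes, the collar and the other things were not touched.

**Gauge:**
- It stopped moving with about 12 N pushing it against the lip.
- After release the whole blade showed square to the lip with no visible gap. I did not measure the gap more finely than the picture allows (about 1 mm).

**Loupe, at the last check:**
- **Centring:** the rim circle is centred at (0.5918, 0.0324) m. The slot mouth is at about (0.592, 0.033) m, averaged from several readings that spread by about 2 mm.
- **Height:** the rim's middle came out about 0.6 mm below the collar's middle, from the same camera's depth readings.
- **Level and clearance:** tilt is under 0.2°, the arm was still, and by calculation the rim clears the collar by about 38 mm.

**Checks that disagreed:** in the last picture the network put the slot mouth about 8 mm away, with low confidence (0.34). It was looking through the lens, so I discounted it. The rim's fitted radius was 35 mm rather than the stated 36 mm.

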